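Open the tallest storage canister

TASK

Three aluminium storage canisters with black screw caps are bolted to the bench. Unscrew the cap of the tallest one: turn it anticlockwise (seen from above) by a quarter turn until its coarse thread lets go, lift it straight off, and set it down in the shallow round steel dish, grip bar upwards.

Things in the scene. Friction and masses are not known exactly. Their poses are not given: they have to be found in the camera images.
- cap_bar (a point): Middle of the upright grip bar of the tallest canister's loose black cap. Bar 44 long, 14 wide, 32 tall, on a ribbed round skirt 53 in diameter, 23 tall (total 55 mm, 60 g). This point is 10 below the bar's top, 22 above the skirt, 45 above the cap's lower edge. x runs along the bar, z up; pinch it across its width (y). The cap turns without rising, with very little torque.
- bar_end (a point): One end of that grip bar: 22 mm from cap_bar along its x, at the same height. A small moulded pip marks this end on top. Seen from above it goes round with the cap: lugs inside hold the cap down until it has turned some 60 degrees anticlockwise; from 65 to 110 degrees it is free to lift. Clockwise it meets a stop.
- neck_rim (a point): Centre of the neck's mouth (32 mm wide) of the tallest canister, 110 above the bench, 28 below the bar point while the cap is on. Canister: fixed, aluminium, 60 in diameter, foot 78. x: along the bar at the start, within 6 degrees; z up. Two lower canisters with similar caps (rims at 84 and 60) stand at least 85 mm away, centre to centre.
- dish_floor (a point): Centre of the inner floor of the shallow round steel dish, 3 mm above the bench. The dish is 116 mm in diameter at its rim and 16 mm tall, with an inner floor about 96 mm wide; it is fixed. z up.
There are look-alikes about, which are no part of the job. Leave any green look-alike of the part that bears neck_rim alone. Of the things shaped like the part that bears cap_bar, the black one is meant.

How it is judged:
By the outcome, as a careful person would: the job done as asked, in the order asked, and still so for the second after the job is handed in, with the robot touching nothing.
It also fails if it takes over 48 s, if anything falls off the work surface, if the arm or the gripper's body presses on something with over 40 N, if the wrist force passes 120 N, or if a joint passes its speed limit or range.

ROBOT

A 6-joint arm with a two-finger parallel gripper is mounted at the origin on a cart in front of the work surface, level with it; the furniture and walls round the work are solid. World frame = base frame: x ahead of the robot, y to its left, z up, the work surface at z = 0. Lengths are in m, angles in rad, forces in N, time in s.
With the tool pointing down it reaches from about 0.275 to 0.725 m from the base axis. Payload 15.9 kg.
Tool frame: the origin (TCP) lies at the very end of the fingers, on their centre line; the grasp point (between the pads) lies 19 mm behind it; z points along the fingers, y is the line along which they close (so a half turn about z gives the same grasp; the last joint's range is limited). The gripper opens to 85 mm and grips with 20 to 120 N. Pads are 22 mm wide; open, the fingers measure 114 mm over their backs; the gripper's body (76 mm by 85 mm) begins 54 mm behind the grasp point. The pads swing forward as they close: fully open they stand 13 mm farther back than shut.
Start: joints at [-1.306, 0.213, -0.034, 1.323, 0, 1.571], TCP at [0.131, -0.483, 0.231] pointing down, gripper open.
Joint ranges: [-2.98, 2.98], [-0.74, 1.72], [-1.14, 1.35], [-2.1, 2.04], [-1.57, 1.44], [-3.14, 3.14]. Speed limits (rad/s): [1.89, 1.89, 2.39, 2.57, 3.14, 3.14].

INTERFACE

Orientations are given as a rotation vector (axis times angle).
In Python, from station import r gives the robot as it stands.
- The arm moves only by the tool arm_command, never from a script. Its argument "targets" is a list of rows, each an object with "translation": the shift along the tool's x, y, z in m, a list of three; "yaw": the turn about the tool's z in degrees. In form: [{"translation": [x, y, z], "yaw": yaw}, ...]. A call has 1 to 12 rows; each row shifts and turns the commanded pose from where the row before left it, along the tool's axes as they then stand; what a row does not reach is not made up. A row lasts 1/12 s, in which the tool goes at most 41.7 mm and 7.16 degrees, less where a joint would pass 70% of its speed; a pose out of reach is approached as far as the arm can. A call is refused whole if a number of a shift passes 0.0417 or a number of a turn 7.16, either way. A call with a gripper value outside its range is refused whole. "hand" is the opening, from 0 (shut) to 1 (fully open), set as the call begins (left out, the last holds). The fingers move at their own pace and stop on an object; "squeeze" is the grip in N (left out, the last holds). Time passes only in rows, so rows that do not move let the fingers close. It gives the time, the measured TCP pose, the force, the opening and the grip force at its end, in the units of the state.
- r.get_obs(): the state, without advancing time (a new reading comes with each control period).
- r.capture(name): name is "scene" or "top"; returns a dict with "frame" (384x512x3 uint8, red, green, blue), "range_z" (384x512 float32, m along the optical axis (not along the pixel's ray), 0 where there is no reading), "mtx" (3x3 intrinsics, pixels), "pose" (4x4, takes a point from camera to world coordinates). Camera axes: x right, y down, z forward; pixel columns grow to the right and rows downward; lengths in m; the calibration is good to about 2 mm. A picture is of the moment at which its call begins.
- r.sign_off(): hands the job in; it is judged then, once.
The state is a dict: "t": time; "joint_pos": joint angles; "qd": joint speeds; "effort": joint torques, N m; "tool_pos": TCP position; "eef_rot": TCP orientation; "force": force on the tool from outside, world axes, zero at the start; "wrist_torque": the same for the moment, N m; "width": finger opening in m; "grasp_force": force on a finger pad.
Only numpy, scipy, OpenCV 4.12 (cv2) and the standard library are available. Lean on these libraries where they do the work, as an engineer would, in place of code of your own. Each camera call takes 0.05 s, during which the arm holds its last target. There are 200 camera calls.

## Working session

There is one attempt and no reset: what is moved stays moved. The work goes in short steps, Python scripts to look and compute and a tool call to move; the robot and the scene stay as the last step left them, time stands still between calls to the robot, and variables do not carry over. Pictures are saved under pics/ and viewed, at most 10 in all, crops included, and the job is handed in when it is done.

Besides the shell and the picture viewer there is one more tool, called after ">>>" as name(argument=value, ...), one argument or row to a line, values as JSON. arm_command: Moves the arm, as the interface text tells. Its arguments: {"type":"object","properties":{"targets":{"type":"array"},"hand":{"type":"number"},"squeeze":{"type":"number"}},"required":["targets"]}

```bash
mkdir -p pics; python3 - <<'E'
from station import r
import cv2,numpy as np
o=r.get_obs(); print(o)
for n in("scene","top"):
    c=r.capture(n); np.savez(n+"0.npz",**c); cv2.imwrite(f"pics/{n}0.png",c["frame"][:,:,::-1]); print(c["mtx"],c["pose"])
E
```

```text
{'t': 0.0, 'joint_pos': array([-1.30599970e+00,  2.13340894e-01, -3.50375733e-02,  1.32349935e+00,
        3.40468677e-05,  1.57078688e+00]), 'qd': array([ 4.14319372e-04,  5.40301001e-04,  2.70369838e-05, -1.35352641e-03,
        1.18397630e-03,  6.78424053e-04]), 'effort': array([-3.37679943e-03, -6.86162353e+01,  4.87112188e+01,  1.76812615e-02,
       -1.19434330e-04, -2.01725288e-05]), 'tool_pos': array([ 0.13078036, -0.48225104,  0.23083233]), 'eef_rot': array([-3.11302881e+00, -4.14599991e-01,  1.71183532e-04]), 'force': array([-0.00565871,  0.22533178,  0.26266378]), 'wrist_torque': array([0.046705  , 0.00227735, 0.00445358]), 'grasp_force': 0.0, 'width': 0.08519336381094784}
[[370.77697896   0.         258.08769252]
 [  0.         370.77697896 197.05302503]
 [  0.           0.           1.        ]] [[-0.8464298  -0.33904011  0.41061953  0.1574572 ]
 [-0.53242162  0.52558109 -0.66354482  0.70215491]
 [ 0.00915445 -0.78026683 -0.62537979  0.67399242]
 [ 0.          0.          0.          1.        ]]
[[416.15872611   0.         253.8591695 ]
 [  0.         416.15872611 187.11358748]
 [  0.           0.           1.        ]] [[-0.01667381 -0.9871894   0.15867913  0.40384087]
 [-0.99978255  0.01844894  0.00972031  0.13308955]
 [-0.01252324 -0.15848255 -0.98728235  1.08791086]
 [ 0.          0.          0.          1.        ]]
```

View pics/scene0.png

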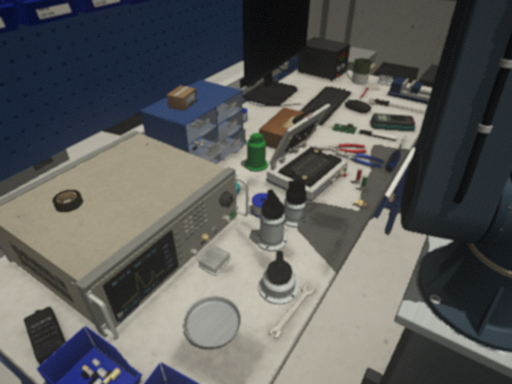

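View pics/top0.png

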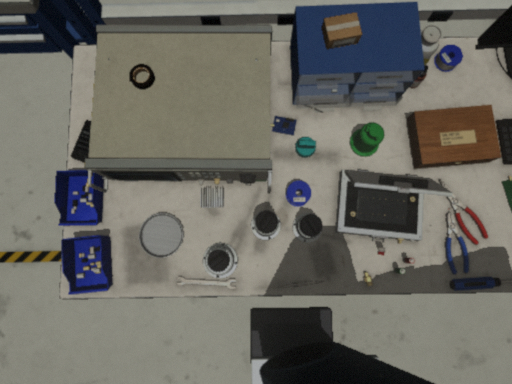

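The top view shows canisters at about (266,222), (309,226) and (219,261), with the dish at (161,235). The scene view has them at (271,220), (295,200) and (279,275), with the dish at (212,322). The green canister is a look-alike. Next I'll get heights from the depth.

```bash
cat > h.py <<'E'
import numpy as np,cv2
def world(c):
    z=c["range_z"];v,u=np.indices(z.shape);K=c["mtx"]
    p=np.stack([(u-K[0,2])/K[0,0]*z,(v-K[1,2])/K[1,1]*z,z],-1)
    return p@c["pose"][:3,:3].T+c["pose"][:3,3]
E
python3 - <<'E'
from h import *
t=dict(np.load("top0.npz"));s=dict(np.load("scene0.npz"))
W=world(t)
for n,(u,v) in dict(A=(266,222),B=(309,226),C=(219,261)).items():
    w=W[v-25:v+26,u-25:u+26].reshape(-1,3); f=t["frame"][v-25:v+26,u-25:u+26].reshape(-1,3).max(1)
    m=(f<50)&(w[:,2]>.03)
    q=w[m]; zt=np.percentile(q[:,2],97); b=q[q[:,2]>zt-.012]
    print(n,"dark ctr",q.mean(0),len(q),"top",zt,"bar",b.mean(0),len(b),np.ptp(b,axis=0))
    if len(b)>4:
        (e,V)=np.linalg.eigh(np.cov(b[:,:2].T)); print(np.sqrt(e),np.degrees(np.arctan2(V[1,1],V[0,1])))
w=W[200:270,125:200]; print("z near dish", np.median(w[30:40,30:40].reshape(-1,3),0))
g=cv2.resize(t["frame"][190:290,120:350],None,fx=3.4,fy=3.4,interpolation=cv2.INTER_CUBIC)
g2=cv2.resize(s["frame"][165:310,200:330],None,fx=2,fy=2,interpolation=cv2.INTER_CUBIC)
o=np.zeros((340+255,782,3),np.uint8);o[:340]=g[:340,:782]
f=cv2.resize(s["frame"][170:235,230:320],None,fx=3.9,fy=3.9,interpolation=cv2.INTER_CUBIC);o[340:340+253,:351]=f[:253]
f=cv2.resize(t["frame"][205:245,245:285],None,fx=6.3,fy=6.3,interpolation=cv2.INTER_CUBIC);o[340:592,400:652]=f
o=np.clip(255*(o/255.)**.5,0,255).astype(np.uint8)
cv2.imwrite("pics/z0.png",o[:,:,::-1])
E
```

```text
A dark ctr [0.47775186 0.1156659  0.13203088] 375 top 0.14953224166531212 bar [0.47605162 0.11634335 0.17054046] 118 [0.09378654 0.0331838  0.94587527]
[0.00509203 0.01694131] 155.9773645777622
B dark ctr [0.46912409 0.01074068 0.10104203] 383 top 0.122952349765609 bar [0.46879466 0.00977204 0.12804456] 121 [0.08519456 0.13988276 0.97671612]
[0.01230266 0.01356538] 100.90240250704997
C dark ctr [0.39165032 0.23108449 0.08306991] 337 top 0.09868371698026535 bar [0.3906486  0.23049809 0.12554605] 103 [0.02978181 0.11826839 0.99631001]
[0.00584672 0.02002306] 105.08026155034248
z near dish [0.45807178 0.39164182 0.0016755 ]
```

View pics/z0.png

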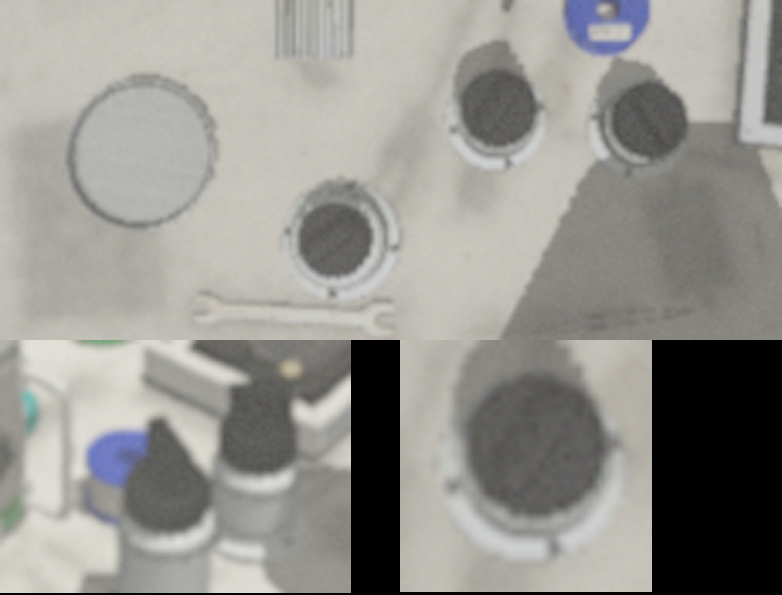

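A is the tallest: its top is at 0.149 m, as expected for a 110 mm rim. B's top is at 0.123 and C's at 0.099. Next I'll fit the bar angle with outliers removed, and the dish centre.

```bash
python3 - <<'E'
from h import *
t=dict(np.load("top0.npz"));s=dict(np.load("scene0.npz"))
for c,nm in((t,"top"),(s,"scene")):
    W=world(c);m=(c["frame"].max(2)<110)&(np.hypot(W[...,0]-.477,W[...,1]-.116)<.035)
    for lo,hi in((.132,.154),(.14,.154),(.112,.124)):
        b=W[m&(W[...,2]>lo)&(W[...,2]<hi)]
        if len(b)<6: continue
        (cx,cy),(w,h),a=cv2.minAreaRect((b[:,:2]*1000).astype(np.float32))
        e,V=np.linalg.eigh(np.cov(b[:,:2].T));print(nm,lo,len(b),"mean",b.mean(0),"std",np.sqrt(e),"ang",np.degrees(np.arctan2(V[1,1],V[0,1])),"rect",cx,cy,w,h,a)
# skirt circle: dark pixels cast onto z=.125
def cast(c,u,v,z):
    K=c["mtx"];d=c["pose"][:3,:3]@np.array([(u-K[0,2])/K[0,0],(v-K[1,2])/K[1,1],1]);p=c["pose"][:3,3];return p+d*(z-p[2])/d[2]
f=t["frame"];g=cv2.inRange(f,(0,0,0),(50,50,50));g[:, :240]=0;g[:,290:]=0;g[:200]=0;g[245:]=0
cs,_=cv2.findContours(g,0,1);k=max(cs,key=cv2.contourArea);(u,v),R=cv2.minEnclosingCircle(k);print(u,v,R,cast(t,u,v,.115))
# dish
W=world(t);gr=cv2.GaussianBlur(cv2.cvtColor(f,cv2.COLOR_RGB2GRAY),(3,3),0)
ci=cv2.HoughCircles(gr[195:280,115:210],cv2.HOUGH_GRADIENT,1,100,param1=80,param2=12,minRadius=18,maxRadius=27)
print(ci);u,v,_=ci[0][0];print(cast(t,u+115,v+195,.016))
m=(W[...,2]>.009)&(W[...,2]<.025)&(np.hypot(W[...,0]-.455,W[...,1]-.385)<.075);b=W[m];print(len(b),cv2.minEnclosingCircle((b[:,:2]*1000).astype(np.float32)))
E
```

```text
top 0.132 120 mean [0.47772195 0.11578183 0.14616009] std [0.00404311 0.01272282] ang 144.23323938878164 rect 478.0162658691406 115.7151870727539 13.583276748657227 43.46217346191406 54.92901611328125
top 0.14 115 mean [0.47793538 0.1159065  0.14660905] std [0.00394902 0.01253811] ang 144.4581282374939 rect 478.1714782714844 115.8274917602539 13.23000717163086 43.33485412597656 54.972904205322266
top 0.112 236 mean [0.47710704 0.11668544 0.11473342] std [0.01247157 0.01538077] ang 55.1076160794728 rect 478.59881591796875 116.79991912841797 49.17094039916992 49.32685852050781 89.01538848876953
scene 0.132 119 mean [0.47594284 0.12110046 0.14241893] std [0.0038694  0.01333689] ang 147.35487420460305 rect 478.357177734375 118.14265441894531 13.03763198852539 43.09920120239258 53.96541213989258
scene 0.14 84 mean [0.47728953 0.11947121 0.14516589] std [0.00368064 0.01312855] ang 145.10593774735545 rect 478.1635437011719 117.87530517578125 12.320388793945312 43.092437744140625 53.8614616394043
scene 0.112 159 mean [0.47611495 0.12405418 0.11524761] std [0.01029353 0.01422011] ang -166.98751213631584 rect 476.1652526855469 121.16429901123047 47.998714447021484 40.030696868896484 25.811918258666992
266.0 221.0 11.180439949035645 [0.47950046 0.11564062 0.115     ]
[[[46.5 39.5 19.3]]]
[0.45727031 0.38296392 0.016     ]
203 ((455.79962158203125, 386.87152099609375), 57.789852142333984)
```

```bash
python3 - <<'E'
from h import *
t=dict(np.load("top0.npz"));W=world(t).reshape(-1,3);W=W[(W[:,2]>-.05)&(W[:,2]<.4)&(t["range_z"].ravel()>.3)]
for y0 in np.arange(-.55,.6,.05):
    print("%.2f"%y0,[ (int(1000*np.percentile(q[:,2],98)) if len(q:=W[(abs(W[:,1]-y0-.025)<.025)&(abs(W[:,0]-x0-.025)<.025)])>5 else -1) for x0 in np.arange(.1,.75,.05)])
E
```

```text
-0.55 [-1, -1, -1, -1, 2, 2, 2, 2, 3, 5, 19, 20, 19]
-0.50 [-1, -1, -1, 1, 21, 2, 2, 2, 2, 2, 61, 62, 61]
-0.45 [-1, -1, -1, 0, 26, 2, 13, 12, 11, 2, 61, 62, 62]
-0.40 [-1, -1, -1, 0, 27, 13, 12, 13, 12, 10, 61, 62, 62]
-0.35 [-1, -1, -1, 2, 21, 11, 11, 2, 2, 10, 61, 62, 61]
-0.30 [-1, -1, -1, 2, 2, 2, 49, 58, 207, 157, 61, 61, 61]
-0.25 [-1, -1, -1, 1, 2, 49, 50, 60, 210, 212, 2, 2, 2]
-0.20 [3, -1, -1, 2, 2, 65, 72, 59, 211, 213, 2, 110, 110]
-0.15 [-3, -1, -1, 3, 15, 3, 46, 59, 208, 211, 85, 109, 109]
-0.10 [-1, -1, -1, 0, 2, 2, 2, 60, 206, 200, 82, 2, 2]
-0.05 [-1, -1, 398, 1, 7, 2, 54, 120, 2, 2, 1, 54, 19]
0.00 [-1, -1, 396, 1, 7, 2, 90, 123, 42, 42, 2, 55, 22]
0.05 [-1, 380, 395, 0, 8, 2, 4, 116, 39, 40, 1, 2, 3]
0.10 [3, 361, 287, 1, 2, 2, 38, 149, 112, 167, 168, 166, 165]
0.15 [2, -1, -1, 2, 3, 9, 4, 5, 2, 167, 168, 165, 166]
0.20 [-1, -1, -1, 0, 8, 98, 96, 2, 26, 166, 168, 166, 166]
0.25 [-1, -1, -1, 1, 7, 94, 60, 2, 26, 164, 168, 166, 166]
0.30 [-1, -1, -1, 2, 6, 2, 13, 14, 1, 164, 168, 165, 166]
0.35 [-1, -1, -1, 1, 3, 2, 14, 5, 14, 155, 168, 166, 166]
0.40 [-1, -1, -1, 2, 2, 2, 15, 16, 13, 154, 168, 166, 166]
0.45 [-1, -1, -1, 2, 2, 2, 3, 2, 2, 153, 168, 166, 166]
0.50 [-1, -1, -1, 1, 38, 66, 69, 65, 60, 147, 168, 165, 165]
0.55 [-1, -1, -1, 1, 39, 15, 67, 66, 13, 14, 69, 33, 33]
```

>>> arm_command(
  targets=[
    {"translation":[0.0205,-0.0203,0],"yaw":0},
    {"translation":[0.0205,-0.0203,0],"yaw":0},
    {"translation":[0.0205,-0.0203,0],"yaw":0},
    {"translation":[0.0205,-0.0203,0],"yaw":0},
    {"translation":[0.0205,-0.0203,0],"yaw":0},
    {"translation":[0.0205,-0.0203,0],"yaw":0},
    {"translation":[0.0205,-0.0203,0],"yaw":0},
    {"translation":[0.0205,-0.0203,0],"yaw":0},
    {"translation":[0.0205,-0.0203,0],"yaw":0},
    {"translation":[0.0205,-0.0203,0],"yaw":0},
    {"translation":[0.0205,-0.0203,0],"yaw":0},
    {"translation":[0.0205,-0.0203,0],"yaw":0},
  ],
  hand=0.55,
  squeeze=40,
)

```text
t: 1.1
tool_pos: [0.3048, -0.1817, 0.2312]
eef_rot: [-3.114, -0.414, 0.0]
force: [0.9, 0.1, 0.1]
width: 0.047
grasp_force: 0.0
```

>>> arm_command(
  targets=[
    {"translation":[0.0205,-0.0203,0],"yaw":0},
    {"translation":[0.0205,-0.0203,0],"yaw":0},
    {"translation":[0.0205,-0.0203,0],"yaw":0},
    {"translation":[0.0205,-0.0203,0],"yaw":0},
    {"translation":[0.0205,-0.0203,0],"yaw":0},
    {"translation":[0.0205,-0.0203,0],"yaw":0},
    {"translation":[0.0205,-0.0203,0],"yaw":0},
    {"translation":[0.0205,-0.0203,0],"yaw":0},
    {"translation":[0.0205,-0.0203,0],"yaw":0},
    {"translation":[0.0205,-0.0203,0],"yaw":0},
    {"translation":[0.0205,-0.0203,0],"yaw":0},
    {"translation":[0.0205,-0.0203,0],"yaw":0},
  ],
)

```text
t: 2.1
tool_pos: [0.4785, 0.1179, 0.231]
eef_rot: [3.114, 0.415, -0.001]
force: [0.2, -1.3, 0.1]
width: 0.0469
grasp_force: 0.0
```

>>> arm_command(
  targets=[
    {"translation":[0,0,0],"yaw":-7},
    {"translation":[0,0,0],"yaw":-7},
    {"translation":[0,0,0],"yaw":-7},
    {"translation":[0,0,0],"yaw":-7},
    {"translation":[0,0,0],"yaw":-7},
    {"translation":[0,0,0],"yaw":-7},
    {"translation":[0,0,0],"yaw":-7},
    {"translation":[0,0,0],"yaw":-7},
    {"translation":[0,0,0],"yaw":-7},
    {"translation":[0,0,0],"yaw":-7},
    {"translation":[0,0,0],"yaw":-7},
    {"translation":[0,0,0],"yaw":-7},
  ],
)

```text
t: 3.1
tool_pos: [0.478, 0.1164, 0.231]
eef_rot: [-2.029, -2.398, 0.001]
force: [-0.1, -0.4, 0.4]
width: 0.047
grasp_force: 0.0
```

>>> arm_command(
  targets=[
    {"translation":[0,0,0],"yaw":-7},
    {"translation":[0,0,0],"yaw":-7},
    {"translation":[0,0,0],"yaw":-7},
    {"translation":[0,0,0],"yaw":-7},
    {"translation":[0,0,0],"yaw":-7},
    {"translation":[0,0,0],"yaw":-7},
    {"translation":[0,0,0],"yaw":-4},
    {"translation":[0,0,0],"yaw":0},
  ],
)

```text
t: 3.77
tool_pos: [0.478, 0.1164, 0.231]
eef_rot: [-0.935, -2.999, 0.0]
force: [0.5, -0.5, -0.3]
width: 0.0467
grasp_force: 0.0
```

```bash
cat >> h.py <<'E'
from scipy.spatial.transform import Rotation as Ro
def state():
    from station import r
    o=r.get_obs();R=Ro.from_rotvec(o["eef_rot"]).as_matrix()
    print("t",o["t"],"p",o["tool_pos"].round(4),"yang",np.degrees(np.arctan2(R[1,1],R[0,1])).round(2),"z",R[:,2].round(4),"F",o["force"].round(2),"T",o["wrist_torque"].round(2),"w",o["width"],"g",o["grasp_force"],"q",o["joint_pos"].round(2));return o,R
E
python3 - <<'E'
from h import *
o,R=state()
d=np.array([.478,.1167,.121])-o["tool_pos"];print(R.T@d)
E
```

```text
t 3.7667 p [0.478  0.1164 0.231 ] yang 55.38 z [-6.e-04 -1.e-04 -1.e+00] F [ 0.49 -0.5  -0.34] T [-0.    0.03  0.  ] w 0.04674707384717121 g 0.0 q [ 0.24  0.2  -0.05  1.32  0.    0.84]
[0.00014546 0.00030345 0.1100322 ]
```

>>> arm_command(
  targets=[
    {"translation":[0,0,0.011],"yaw":0},
    {"translation":[0,0,0.011],"yaw":0},
    {"translation":[0,0,0.011],"yaw":0},
    {"translation":[0,0,0.011],"yaw":0},
    {"translation":[0,0,0.011],"yaw":0},
    {"translation":[0,0,0.011],"yaw":0},
    {"translation":[0,0,0.011],"yaw":0},
    {"translation":[0,0,0.011],"yaw":0},
    {"translation":[0,0,0.011],"yaw":0},
    {"translation":[0,0,0.01],"yaw":0},
    {"translation":[0,0,0],"yaw":0},
    {"translation":[0,0,0],"yaw":0},
  ],
)

```text
t: 4.77
tool_pos: [0.4779, 0.1163, 0.1221]
eef_rot: [-0.942, -2.996, 0.001]
force: [0.2, -0.3, 0.4]
width: 0.047
grasp_force: 0.0
```

```bash
python3 - <<'E'
from h import *
from station import r
state()
c=r.capture("scene");t=r.capture("top")
a=cv2.resize(c["frame"][160:250,225:325],None,fx=4,fy=4,interpolation=cv2.INTER_CUBIC)
b=cv2.resize(t["frame"][185:255,230:308],None,fx=5.1,fy=5.14,interpolation=cv2.INTER_CUBIC)[:360]
o=np.hstack([a,b]);o=(255*(o/255.)**.5).astype(np.uint8);print(o.shape);cv2.imwrite("pics/z1.png",o[:,:,::-1])
E
```

```text
t 4.7667 p [0.4779 0.1163 0.1221] yang 55.1 z [-1.e-03 -3.e-04 -1.e+00] F [ 0.17 -0.28  0.44] T [0.03 0.03 0.04] w 0.04699161291174599 g 0.0 q [ 0.24  0.25 -0.27  1.05 -0.    0.85]
(360, 798, 3)
```

View pics/z1.png

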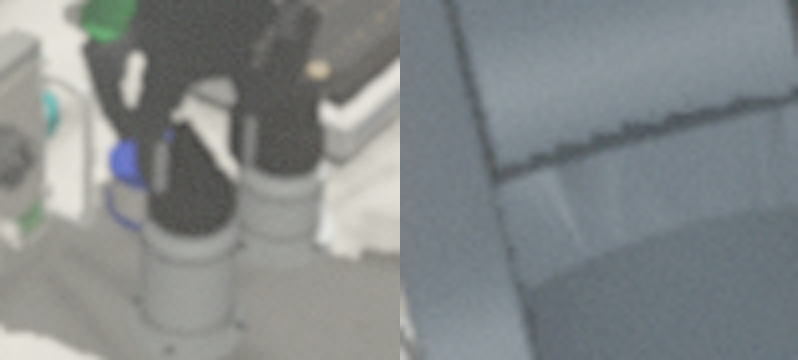

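The scene crop shows the fingers (pads at about (163,165) and (250,150)) straddling the bar at about (195,150), with no contact. The arm hides the cap from the top camera. I'll close now.

>>> arm_command(
  targets=[
    {"translation":[0,0,0],"yaw":0},
    {"translation":[0,0,0],"yaw":0},
    {"translation":[0,0,0],"yaw":0},
    {"translation":[0,0,0],"yaw":0},
    {"translation":[0,0,0],"yaw":0},
    {"translation":[0,0,0],"yaw":0},
    {"translation":[0,0,0],"yaw":0},
    {"translation":[0,0,0],"yaw":0},
  ],
  hand=0,
  squeeze=40,
)

```text
t: 5.53
tool_pos: [0.4785, 0.1165, 0.1228]
eef_rot: [0.94, 2.997, 0.001]
force: [-1.5, -0.4, 6.4]
width: 0.0133
grasp_force: 39.7
```

```bash
python3 -c "
from h import *
state()"
```

```text
t 5.5333 p [0.4785 0.1165 0.1228] yang 55.17 z [ 8.e-04  2.e-04 -1.e+00] F [-1.47 -0.44  6.42] T [-0.11  0.23 -0.01] w 0.013280648781006014 g 39.73044455051422 q [ 0.24  0.24 -0.27  1.05 -0.    0.85]
```

>>> arm_command(
  targets=[
    {"translation":[0,0,0],"yaw":-4},
    {"translation":[0,0,0],"yaw":-4},
    {"translation":[0,0,0],"yaw":-4},
    {"translation":[0,0,0],"yaw":-4},
    {"translation":[0,0,0],"yaw":-4},
    {"translation":[0,0,0],"yaw":-4},
    {"translation":[0,0,0],"yaw":-4},
    {"translation":[0,0,0],"yaw":-4},
    {"translation":[0,0,0],"yaw":-4},
    {"translation":[0,0,0],"yaw":-4},
    {"translation":[0,0,0],"yaw":-4},
    {"translation":[0,0,0],"yaw":-4},
  ],
)

```text
t: 6.53
tool_pos: [0.4784, 0.1161, 0.1228]
eef_rot: [-0.365, 3.12, -0.001]
force: [-1.8, -4.4, 7.7]
width: 0.0135
grasp_force: 40.0
```

>>> arm_command(
  targets=[
    {"translation":[0,0,0],"yaw":-4},
    {"translation":[0,0,0],"yaw":-4},
    {"translation":[0,0,0],"yaw":-4},
    {"translation":[0,0,0],"yaw":-4},
    {"translation":[0,0,0],"yaw":-4},
    {"translation":[0,0,0],"yaw":-4},
    {"translation":[0,0,0],"yaw":-4},
    {"translation":[0,0,0],"yaw":-4},
    {"translation":[0,0,0],"yaw":-4},
    {"translation":[0,0,0],"yaw":-3},
    {"translation":[0,0,0],"yaw":0},
    {"translation":[0,0,0],"yaw":0},
  ],
)

```text
t: 7.53
tool_pos: [0.4781, 0.115, 0.1228]
eef_rot: [1.38, -2.821, 0.005]
force: [-5.4, -12.7, 12.2]
width: 0.0133
grasp_force: 40.7
```

```bash
python3 -c "
from h import *
state()"
```

```text
t 7.5333 p [0.4781 0.115  0.1228] yang 142.14 z [ 5.e-04 -3.e-03 -1.e+00] F [ -5.35 -12.68  12.19] T [-2.83  0.85  0.15] w 0.01325151241464131 g 40.66952705383301 q [ 0.24  0.24 -0.27  1.05 -0.   -0.67]
```

>>> arm_command(
  targets=[
    {"translation":[0.001,-0.0004,0],"yaw":0},
    {"translation":[0.001,-0.0004,0],"yaw":0},
    {"translation":[0,0,-0.001],"yaw":0},
    {"translation":[0,0,0],"yaw":0},
  ],
)

```text
t: 7.87
tool_pos: [0.4777, 0.1143, 0.1234]
eef_rot: [-1.381, 2.822, -0.0]
force: [1.2, 0.1, 1.7]
width: 0.0137
grasp_force: 39.4
```

```bash
python3 -c "
from h import *
state()"
```

```text
t 7.8667 p [0.4777 0.1143 0.1234] yang 142.16 z [ 2.e-04 -0.e+00 -1.e+00] F [1.2  0.1  1.67] T [-0.23 -0.32  0.02] w 0.013717655680826609 g 39.36617195606232 q [ 0.23  0.24 -0.27  1.05 -0.   -0.68]
```

Forces are relaxed. I'll lift slowly first and check.

>>> arm_command(
  targets=[
    {"translation":[0,0,-0.002],"yaw":0},
    {"translation":[0,0,-0.002],"yaw":0},
    {"translation":[0,0,-0.002],"yaw":0},
    {"translation":[0,0,-0.002],"yaw":0},
    {"translation":[0,0,0],"yaw":0},
  ],
)

```text
t: 8.28
tool_pos: [0.4777, 0.1144, 0.1318]
eef_rot: [-1.381, 2.821, -0.0]
force: [2.2, -1.5, 0.9]
width: 0.0135
grasp_force: 39.6
```

```bash
python3 -c "
from h import *
state()"
```

```text
t 8.2833 p [0.4777 0.1144 0.1318] yang 142.17 z [ 3.e-04 -0.e+00 -1.e+00] F [ 2.15 -1.53  0.87] T [-0.42 -0.31  0.  ] w 0.013503080929024159 g 39.61078763008118 q [ 0.24  0.24 -0.26  1.07 -0.   -0.68]
```

>>> arm_command(
  targets=[
    {"translation":[0,0,-0.006],"yaw":0},
    {"translation":[0,0,-0.006],"yaw":0},
    {"translation":[0,0,-0.006],"yaw":0},
    {"translation":[0,0,-0.006],"yaw":0},
    {"translation":[0,0,-0.008],"yaw":0},
    {"translation":[0,0,-0.008],"yaw":0},
    {"translation":[0,0,-0.008],"yaw":0},
    {"translation":[0,0,-0.008],"yaw":0},
    {"translation":[0,0,-0.008],"yaw":0},
    {"translation":[0,0,-0.008],"yaw":0},
    {"translation":[0,0,-0.008],"yaw":0},
    {"translation":[0,0,0],"yaw":0},
  ],
)

```text
t: 9.28
tool_pos: [0.4782, 0.1145, 0.213]
eef_rot: [-1.381, 2.82, -0.001]
force: [-0.1, 0.7, 0.3]
width: 0.0131
grasp_force: 39.8
```

```bash
python3 - <<'E'
from h import *
from station import r
o,R=state()
c=r.capture("scene");W=world(c)
# lowest dark points under gripper
p=o["tool_pos"];m=(c["frame"].max(2)<70)&(np.hypot(W[...,0]-p[0],W[...,1]-p[1])<.03)&(W[...,2]<p[2]-.005);b=W[m]
print("cap z",np.percentile(b[:,2],[1,5,50,95]))
d=np.array([.456,.3855,p[2]])-p;print("to dish",R.T@d)
a=cv2.resize(c["frame"][120:270,170:330],None,fx=3.5,fy=3.5,interpolation=cv2.INTER_CUBIC)
cv2.imwrite("pics/z2.png",(255*(a/255.)**.6).astype(np.uint8)[:,:,::-1])
E
```

```text
t 9.2833 p [0.4782 0.1145 0.213 ] yang 142.17 z [ 1.9e-03  5.0e-04 -1.0e+00] F [-0.15  0.71  0.26] T [-0.01 -0.06  0.02] w 0.013111712879077945 g 39.84766066074371 q [ 0.23  0.2  -0.1   1.27  0.   -0.68]
cap z [0.0791667  0.10784711 0.19833722 0.205789  ]
to dish [-2.00405446e-01  1.83763136e-01  9.34296098e-05]
```

View pics/z2.png

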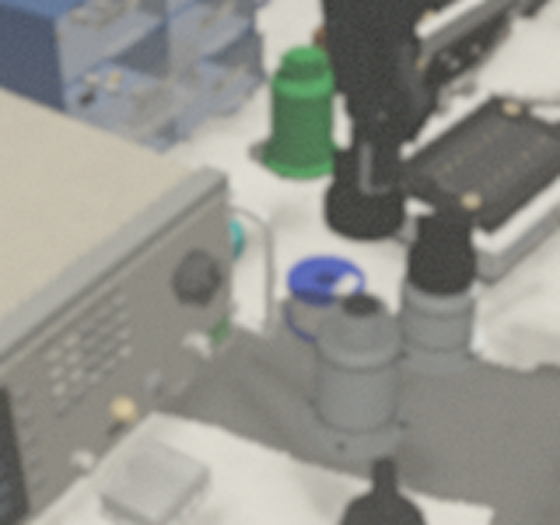

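The cap is held at (365,200), and the open neck shows at (360,305). Moving to the dish.

>>> arm_command(
  targets=[
    {"translation":[-0.0167,0.0153,0],"yaw":0},
    {"translation":[-0.0167,0.0153,0],"yaw":0},
    {"translation":[-0.0167,0.0153,0],"yaw":0},
    {"translation":[-0.0167,0.0153,0],"yaw":0},
    {"translation":[-0.0167,0.0153,0],"yaw":0},
    {"translation":[-0.0167,0.0153,0],"yaw":0},
    {"translation":[-0.0167,0.0153,0],"yaw":0},
    {"translation":[-0.0167,0.0153,0],"yaw":0},
    {"translation":[-0.0167,0.0153,0],"yaw":0},
    {"translation":[-0.0167,0.0153,0],"yaw":0},
    {"translation":[-0.0167,0.0153,0],"yaw":0},
    {"translation":[-0.0167,0.0153,0],"yaw":0},
  ],
)

```text
t: 10.33
tool_pos: [0.4551, 0.3862, 0.2107]
eef_rot: [1.381, -2.821, 0.0]
force: [0.0, -0.0, -1.6]
width: 0.0134
grasp_force: 39.8
```

>>> arm_command(
  targets=[
    {"translation":[0,0,0],"yaw":0},
    {"translation":[0,0,0.015],"yaw":0},
    {"translation":[0,0,0.015],"yaw":0},
    {"translation":[0,0,0.015],"yaw":0},
    {"translation":[0,0,0.015],"yaw":0},
    {"translation":[0,0,0.015],"yaw":0},
    {"translation":[0,0,0.015],"yaw":0},
    {"translation":[0,0,0.015],"yaw":0},
    {"translation":[0,0,0.015],"yaw":0},
    {"translation":[0,0,0.015],"yaw":0},
    {"translation":[0,0,0.015],"yaw":0},
    {"translation":[0,0,0],"yaw":0},
  ],
)

```text
t: 11.33
tool_pos: [0.454, 0.3837, 0.0581]
eef_rot: [1.379, -2.818, 0.002]
force: [-1.5, -0.0, -2.0]
width: 0.013
grasp_force: 39.8
```

```bash
python3 - <<'E'
from h import *
from station import r
o,R=state()
c=r.capture("scene")
a=cv2.resize(c["frame"][220:370,130:330],None,fx=3.5,fy=3.5,interpolation=cv2.INTER_CUBIC)
cv2.imwrite("pics/z3.png",(255*(a/255.)**.6).astype(np.uint8)[:,:,::-1])
E
```

```text
t 11.3333 p [0.454  0.3837 0.0581] yang 142.16 z [-0.0036 -0.0032 -1.    ] F [-1.54 -0.03 -2.  ] T [-0.04  0.04  0.02] w 0.013030931194085469 g 39.84268248081207 q [ 0.7   0.49 -0.08  1.   -0.   -0.21]
```

View pics/z3.png

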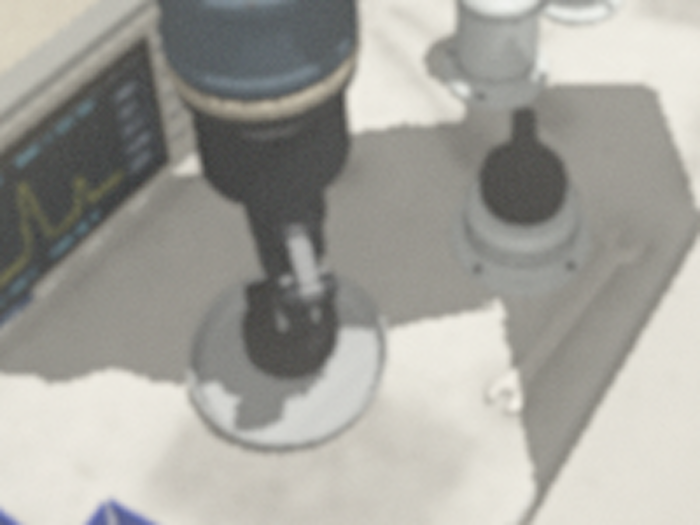

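The cap at (290,340) hangs over the dish, whose centre is about (287,362). It is still about 25 mm up and sits well within the rim. Lowering the rest.

>>> arm_command(
  targets=[
    {"translation":[0,0,0.005],"yaw":0},
    {"translation":[0,0,0.005],"yaw":0},
    {"translation":[0,0,0.005],"yaw":0},
    {"translation":[0,0,0.003],"yaw":0},
    {"translation":[0,0,0.002],"yaw":0},
    {"translation":[0,0,0.002],"yaw":0},
    {"translation":[0,0,0.0015],"yaw":0},
    {"translation":[0,0,0],"yaw":0},
    {"translation":[0,0,0],"yaw":0},
  ],
)

```text
t: 12.13
tool_pos: [0.4555, 0.3853, 0.0379]
eef_rot: [-1.381, 2.821, 0.0]
force: [0.1, 0.7, -0.7]
width: 0.013
grasp_force: 39.8
```

```bash
python3 -c "
from h import *
state()"
```

```text
t 12.1333 p [0.4555 0.3853 0.0379] yang 142.17 z [ 1.e-04  0.e+00 -1.e+00] F [ 0.12  0.65 -0.71] T [-0.07  0.01 -0.05] w 0.013008623414521445 g 39.84252870082855 q [ 0.7   0.51 -0.11  0.95 -0.   -0.21]
```

>>> arm_command(
  targets=[
    {"translation":[0,0,0.0015],"yaw":0},
    {"translation":[0,0,0.0015],"yaw":0},
    {"translation":[0,0,0.001],"yaw":0},
    {"translation":[0,0,0.0005],"yaw":0},
    {"translation":[0,0,0],"yaw":0},
    {"translation":[0,0,0],"yaw":0},
  ],
)

```text
t: 12.63
tool_pos: [0.4555, 0.3853, 0.0333]
eef_rot: [1.381, -2.822, -0.0]
force: [-1.3, -0.2, -1.2]
width: 0.0131
grasp_force: 39.8
```

```bash
python3 -c "
from h import *
state()"
```

```text
t 12.6333 p [0.4555 0.3853 0.0333] yang 142.17 z [-0. -0. -1.] F [-1.26 -0.22 -1.15] T [-0.02  0.01 -0.02] w 0.013111492657710387 g 39.843342304229736 q [ 0.7   0.52 -0.11  0.94  0.   -0.21]
```

Not touching yet, so I'll go down in 0.5 mm steps.

>>> arm_command(
  targets=[
    {"translation":[0,0,0.0005],"yaw":0},
    {"translation":[0,0,0.0005],"yaw":0},
    {"translation":[0,0,0],"yaw":0},
    {"translation":[0,0,0],"yaw":0},
  ],
)

```text
t: 12.97
tool_pos: [0.4556, 0.3853, 0.0328]
eef_rot: [-1.381, 2.821, 0.0]
force: [-2.5, -2.0, 7.1]
width: 0.0134
grasp_force: 40.9
```

>>> arm_command(
  targets=[
    {"translation":[0,0,0.0005],"yaw":0},
    {"translation":[0,0,0.0005],"yaw":0},
    {"translation":[0,0,0],"yaw":0},
    {"translation":[0,0,0],"yaw":0},
  ],
)

```text
t: 13.3
tool_pos: [0.4556, 0.3853, 0.0328]
eef_rot: [-1.381, 2.821, 0.0]
force: [-7.3, -6.3, 21.7]
width: 0.0134
grasp_force: 43.2
```

>>> arm_command(
  targets=[
    {"translation":[0,0,-0.001],"yaw":0},
    {"translation":[0,0,0],"yaw":0},
  ],
)

```text
t: 13.47
tool_pos: [0.4557, 0.3854, 0.0328]
eef_rot: [-1.381, 2.821, 0.0]
force: [-2.8, -3.2, 13.5]
width: 0.0133
grasp_force: 41.8
```

>>> arm_command(
  targets=[
    {"translation":[0,0,0],"yaw":0},
    {"translation":[0,0,0],"yaw":0},
    {"translation":[0,0,0],"yaw":0},
    {"translation":[0,0,0],"yaw":0},
    {"translation":[0,0,0],"yaw":0},
    {"translation":[0,0,0],"yaw":0},
  ],
  hand=0.55,
)

```text
t: 13.97
tool_pos: [0.4555, 0.3852, 0.0322]
eef_rot: [1.381, -2.821, 0.0]
force: [0.8, 1.2, -0.3]
width: 0.0468
grasp_force: 0.0
```

>>> arm_command(
  targets=[
    {"translation":[0,0,-0.005],"yaw":0},
    {"translation":[0,0,-0.01],"yaw":0},
    {"translation":[0,0,-0.02],"yaw":0},
    {"translation":[0,0,-0.02],"yaw":0},
    {"translation":[0,0,-0.02],"yaw":0},
    {"translation":[0,0,-0.02],"yaw":0},
    {"translation":[0,0,-0.02],"yaw":0},
    {"translation":[0,0,-0.02],"yaw":0},
    {"translation":[0,0,-0.02],"yaw":0},
    {"translation":[0,0,-0.02],"yaw":0},
    {"translation":[0,0,0],"yaw":0},
  ],
)

```text
t: 14.88
tool_pos: [0.4566, 0.3862, 0.2123]
eef_rot: [-1.379, 2.816, 0.002]
force: [0.7, 0.2, 0.9]
width: 0.0472
grasp_force: 0.0
```

```bash
python3 - <<'E'
from h import *
from station import r
o,R=state()
c=r.capture("scene");W=world(c);b=W[(c["frame"].max(2)<70)&(W[...,2]>.01)&(W[...,2]<.07)&(np.hypot(W[...,0]-.456,W[...,1]-.386)<.05)]
print(len(b),b.mean(0),b.max(0),b.min(0))
a=cv2.resize(c["frame"][170:370,130:330],None,fx=3,fy=3,interpolation=cv2.INTER_CUBIC)
cv2.imwrite("pics/z4.png",(255*(a/255.)**.6).astype(np.uint8)[:,:,::-1])
E
```

```text
t 14.8833 p [0.4566 0.3862 0.2123] yang 142.17 z [ 0.0046  0.0039 -1.    ] F [0.73 0.21 0.89] T [ 0.02 -0.03 -0.01] w 0.04717007701893974 g 0.0 q [ 0.7   0.42  0.2   1.35  0.   -0.21]
617 [0.44927415 0.39544403 0.0349854 ] [0.47854087 0.41567912 0.06045328] [0.42838694 0.36921596 0.01015751]
```

View pics/z4.png

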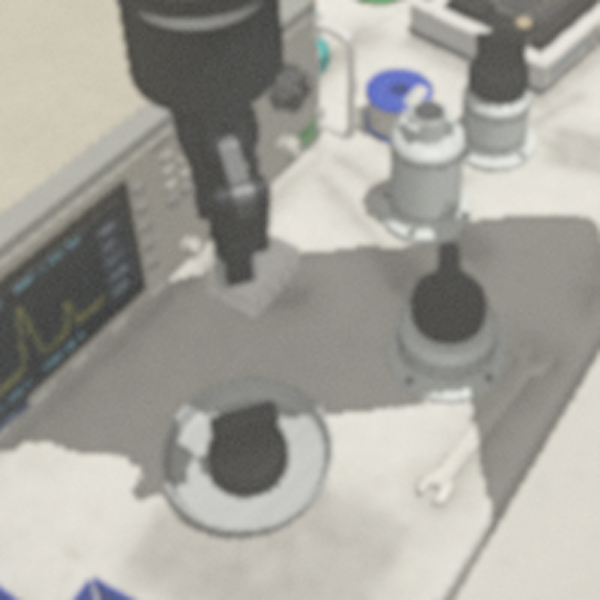

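The cap stands upright in the dish at (247,450) with its bar upwards. The neck at (430,120) is open and the gripper is clear.

```bash
python3 -c "
from station import r
print(r.sign_off())"
```

```text
the job is handed in; nothing more can be done
None
```

I unscrewed the tallest canister's cap (about 87° anticlockwise), lifted it straight off and set it bar upwards in the steel dish; I handed the job in after about 15 s of robot time, with the gripper clear.

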